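Click the label coder's thumbwheel to its mark and press the print key

TASK

On the shop counter's label coder, flick the lobed thumbwheel round anticlockwise (seen from above) with a fingertip, click by click, until the lobe with the raised white rib points straight at the fixed black index post, without running past it and without pinching or forcing the wheel. Only then press the round print key fully down and let it come up again. Grip and lift nothing, and leave the jar, can and carton where they stand.

Things in the scene. Friction and masses are not known exactly. Their poses are not given: they have to be found in the camera images.
- coder: The label coder, a cream box 220 (x) x 280 (y) x 50 mm, screwed to the counter. Origin: centre of its underside, on the counter; z up, -x is its front (the label outlet), turned roughly towards the robot. On its top: the thumbwheel at (-10, +65) mm, the index post beyond the wheel, the print key at (-55, -75) mm, and a paper label roll at x 19 to 91, y -105 to -45 mm, reaching 111 mm above the counter.
- wheel (a joint): Turn of the thumbwheel in rad, growing anticlockwise seen from above. 0: the ribbed lobe points straight at the index post. Click positions every 1.047 rad (60 degrees); a start lies 2 to 4 clicks short of 0 (about -2.1, -3.1 or -4.2). Sprung clicks: about 2 N at the lobe tips to leave a position; let go, the wheel falls into the nearest click (it tips over half-way). Stops at -4.82 and +1.36 rad.
- wheel_center (a point): On the wheel's upright axis, at the height of its top face (85 mm above the counter). The grey wheel is 104 mm across and 16 mm thick (its underside is 69 mm, the box top 50 mm above the counter): a hub of radius 27 mm with six straight radial lobes 8 mm wide, out to radius 52 mm, ending in a round of 10 mm diameter, 60 degrees apart, with open gaps between for a fingertip (30 mm clear at radius 40 mm). This point does not say how the wheel is turned.
- pointer_tip (a point): On the wheel: outer end of the top of the raised white rib (5 mm wide, 7 mm high, 50 mm long) that marks one of the six lobes; 50 mm from the axis, 92 mm above the counter.
- index_tip (a point): Top of the wheel-side end of the fixed black index post (24 x 10 mm, its top 87 mm above the counter, a white line along it), 63 mm from the wheel axis in the coder's +x direction.
- key_top (a point): Centre of the top of the round grey print key (36 mm diameter, in a black housing), 72 mm above the counter when up. Pressed straight down; springs back.
- key (a joint): Travel of the print key in m: 0 up, 0.006 fully down (about 5 N).
- jar: Bystander: jar, 60 mm diameter, 90 mm high, loose; origin at its underside centre.
- can: Bystander: can, 66 mm diameter, 100 mm high, loose; origin at its underside centre.
- carton: Bystander: cardboard carton 60 x 120 x 50 mm, loose; origin at its underside centre.

How it is judged:
On the way, in this order (a step that is already met when the one before it is completed fails the run):
1. the ribbed lobe rests in the click at the index post, wheel let go (value of joint wheel between -0.2 and 0.2 rad and contact force between the fingers and wheel below 0.2 N), for 0.2 s.
2. the print key is pressed down (value of joint wheel between -0.2 and 0.2 rad and value of joint key above 0.0045 m), for 0.05 s.
At the end, for the whole second after the job is handed in: the ribbed lobe rests within 0.2 rad of the index post (that click and no other), the key has been pressed at least 4.5 mm since and is up again (under 1.5 mm), jar, can and carton within 20 mm of their places (value of joint wheel between -0.2 and 0.2 rad and velocity of joint wheel between -0.1 and 0.1 rad/s and value of joint key below 0.0015 m); the robot touches nothing.
It fails at once if the wheel is run past the index post into the next click (value of joint wheel above 0.628319 rad).
It fails at once if the key is pressed while the wheel is not at its mark (value of joint key above 0.004 m and not (value of joint wheel between -0.2 and 0.2 rad)).
It fails at once if the wheel is pinched or forced (over 30 N) (contact force between the fingers and wheel above 30 N).
It fails at once if the jar, can or carton is shifted by over 20 mm, or lifted (distance of any of jar, can, carton from where it was at the start of the episode above 0.02 m).
It also fails if it takes over 70 s, if anything falls off the work surface, if the arm or the gripper's body presses on something with over 40 N, if the wrist force passes 120 N, or if a joint passes its speed limit or range.

ROBOT

A 6-joint arm with a two-finger parallel gripper is mounted at the origin on the work surface. World frame = base frame: x ahead of the robot, y to its left, z up, the work surface at z = 0. Lengths are in m, angles in rad, forces in N, time in s.
With the tool pointing down it reaches from about 0.35 to 0.925 m from the base axis. Payload 6.4 kg.
Tool frame: the origin (TCP) lies on the centre line of the jaws, within the pads' length; the fingertips stand nose_length ahead of it and the grasp point (between the pads) lies 2 mm behind it (nose_length is the distance from the TCP to the fingertips, in m); z points along the fingers, y is the direction in which the jaws open and shut (so a half turn about z gives the same grasp; the last joint's range is limited). The gripper opens to 85 mm and grips with 20 to 120 N. Pads are 22 mm wide; open, the fingers measure 114 mm over their backs; the gripper's body (76 mm by 85 mm) begins 54 mm behind the grasp point. The pads swing forward as they close: fully open they stand 13 mm farther back than shut.
Start: joints at [1.083, 0.245, 1.558, -0, 1.339, -0.174], TCP at [0.201, 0.618, 0.248] pointing down, gripper open.
Joint ranges: [-3.13, 3.13], [-1.02, 2.26], [0.13, 2.54], [-0.95, 4.09], [0.21, 2.88], [-2.74, 2.74]. Speed limits (rad/s): [2.57, 2.57, 3.14, 3.14, 3.14, 3.14].

INTERFACE

Orientations are given as a unit quaternion [x, y, z, w].
In Python, from station import goto, move_l, goto_joints, ungrasp, close_gripper, wait, solve_ik, grab_frame, IKError, sign_off, read_time_s, read_joint_positions, read_qvel, read_tau, read_eef_pos, read_eef_rot, read_wrist_force, read_moment, read_grip_width, nose_length gives the robot as it stands. Calls block until the motion is done:
- goto(position, orientation): joint-space move of the TCP to a pose.
- move_l(position, attitude=None, velocity=0.15, threshold=None): straight line of the TCP; attitude=None keeps the orientation; velocity is the mean speed in m/s. With threshold (N) it stops when the force on the tool has changed by that much, and returns True; else False.
- goto_joints(angles): joint-space move.
- ungrasp() and close_gripper(f_grip=None): open the fingers fully, or close them until they stop; f_grip is the grip in N (None keeps the last).
- wait(seconds).
- solve_ik(position, orientation): joint angles nearest the present ones, or None.
- grab_frame(name): name is "side" or "top" or "wrist"; returns a dict with "frame" (420x560x3 uint8, blue, green, red), "mtx" (3x3 intrinsics, pixels), "cam_to_world" (4x4, takes a point from camera to world coordinates). Camera axes: x right, y down, z forward; pixel columns grow to the right and rows downward; lengths in m; the calibration is good to about 2 mm. A picture is of the moment at which its call begins. There is no depth.
A pose or a line that the arm cannot do raises IKError and nothing moves.
- sign_off(): hands the job in, once; it reports no verdict.
Readings, each from a call of its own:
- read_time_s(): time.
- read_joint_positions(): joint angles.
- read_qvel(): joint speeds.
- read_tau(): joint torques, N m.
- read_eef_pos(): TCP position.
- read_eef_rot(): TCP orientation.
- read_wrist_force(): force on the tool from outside, world axes, zero at the start.
- read_moment(): the same for the moment, N m.
- read_grip_width(): opening from 0.0 (shut) to 1.0 (fully open).
Only numpy, scipy, OpenCV 4.12 (cv2) and the standard library are available. Lean on these libraries where they do the work, as an engineer would, in place of code of your own. Each camera call takes 0.05 s, during which the arm holds its last target.

## Working session

There is one attempt and no reset: what is moved stays moved. The work goes in short steps, each a Python script; the robot and the scene stay as the last script left them, time stands still between calls to the robot, and variables do not carry over. Pictures are saved under pics/ and viewed, and the job is handed in when it is done.

```bash
mkdir -p pics
python3 - <<'E'
from station import *
import cv2
for n in("side","top","wrist"):
    f=grab_frame(n); cv2.imwrite(f"pics/a_{n}.png",f["frame"]); print(n,f["mtx"].round(1).tolist(),f["cam_to_world"].round(3).tolist())
print(read_time_s(),read_eef_pos(),read_eef_rot(),nose_length if not callable(nose_length) else nose_length(),read_grip_width())
E
ls
```

```text
side [[379.0, 0.0, 277.8], [0.0, 379.0, 204.9], [0.0, 0.0, 1.0]] [[-0.952, -0.155, 0.264, 0.431], [-0.306, 0.527, -0.793, 0.689], [-0.017, -0.835, -0.549, 0.545], [0.0, 0.0, 0.0, 1.0]]
top [[428.5, 0.0, 273.3], [0.0, 428.5, 212.6], [0.0, 0.0, 1.0]] [[-0.02, -0.992, 0.128, 0.524], [-0.999, 0.023, 0.024, 0.011], [-0.026, -0.127, -0.992, 1.084], [0.0, 0.0, 0.0, 1.0]]
wrist [[320.7, 0.0, 276.3], [0.0, 320.7, 208.0], [0.0, 0.0, 1.0]] [[0.309, 0.9, 0.307, 0.122], [0.951, -0.292, -0.101, 0.643], [-0.002, 0.324, -0.946, 0.372], [0.0, 0.0, 0.0, 1.0]]
0.15 [0.2004369  0.61789258 0.24741013] [ 1.56257065e-01  9.87716119e-01 -7.35324211e-04 -2.38377885e-04] 0.017 1.0046266636774543
pics
```

View pics/a_top.png

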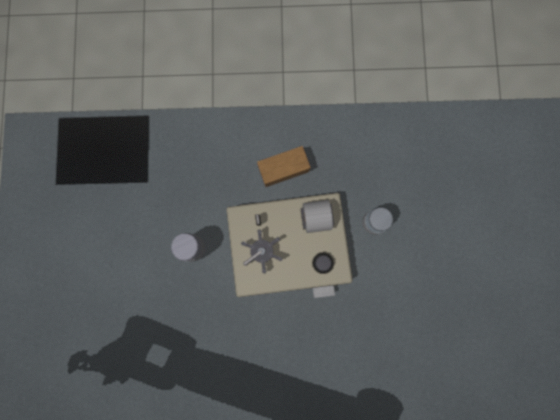

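View pics/a_side.png

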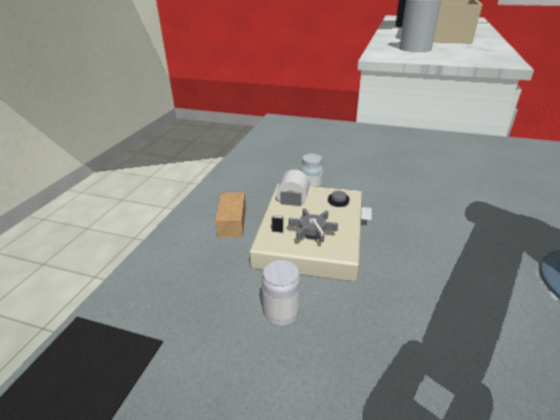

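Run:
```python
import cv2
t=cv2.imread("pics/a_top.png")[180:310,220:360]; s=cv2.imread("pics/a_side.png")[165:285,250:390]
cv2.imwrite("pics/b_t.png",cv2.resize(t,None,fx=5,fy=4.6*5/4.6,interpolation=cv2.INTER_CUBIC)[:600])
cv2.imwrite("pics/b_s.png",cv2.resize(s,None,fx=5,fy=5,interpolation=cv2.INTER_CUBIC))
```

```text
(no output)
```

View pics/b_t.png

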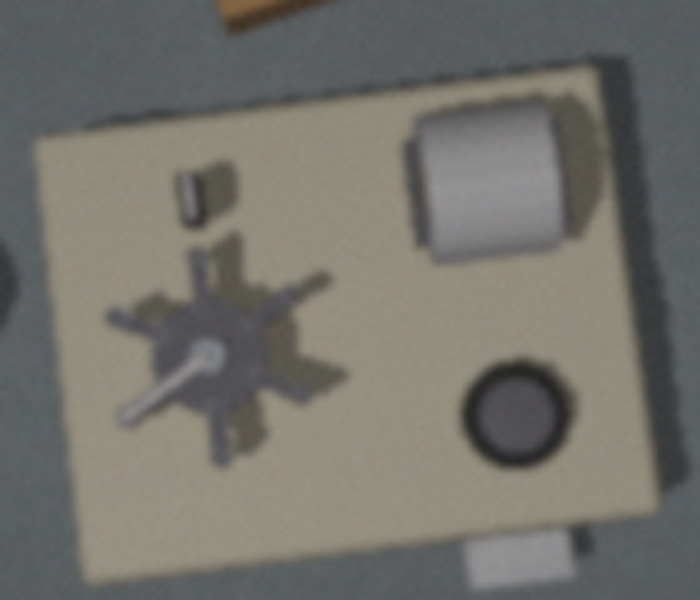

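View pics/b_s.png

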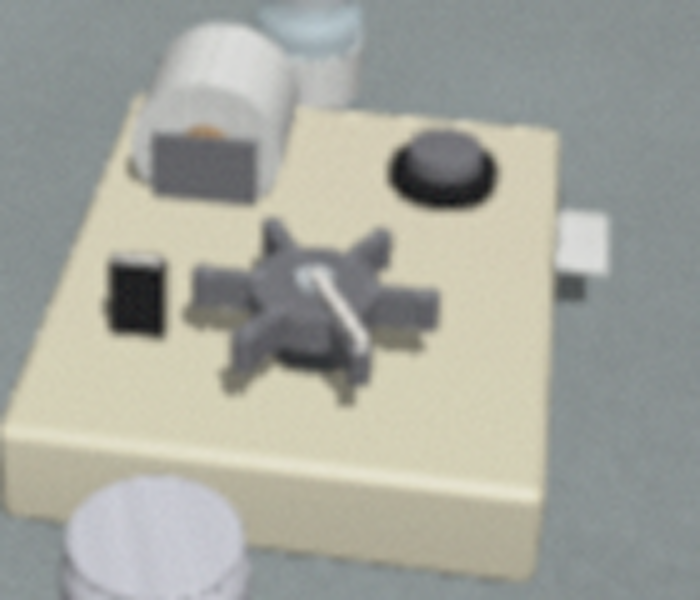

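```bash
cat > h.py <<'E'
import numpy as np, cv2
from scipy.spatial.transform import Rotation as Ro
def ray(f,px,z):
    K=f["mtx"];T=f["cam_to_world"]
    d=T[:3,:3]@np.linalg.solve(K,[px[0],px[1],1.]); o=T[:3,3]
    return o+d*(z-o[2])/d[2]
def proj(f,p):
    T=np.linalg.inv(f["cam_to_world"]); c=T@np.r_[p,1]; u=f["mtx"]@c[:3]; return u[:2]/u[2]
E
python3 - <<'E'
from h import *
from station import *
f=grab_frame("top"); im=f["frame"]
b,g,r=[im[...,i].astype(int) for i in range(3)]
m=((r-b>15)&(r-b<70)&(r>110)).astype(np.uint8)
m[:180]=0;m[310:]=0
m=cv2.morphologyEx(m,cv2.MORPH_CLOSE,np.ones((3,3)))
cs,_=cv2.findContours(m,0,2); c=max(cs,key=cv2.contourArea)
rc=cv2.minAreaRect(cv2.convexHull(c)); bx=cv2.boxPoints(rc); print(rc)
W=np.array([ray(f,p,.05) for p in bx]); print(W.round(4)); print([np.linalg.norm(W[i]-W[i-1]).round(4) for i in range(4)])
o=W.mean(0)[:2]
e=[W[i]-W[i-1] for i in range(4)]; L=max(e,key=np.linalg.norm); th=np.arctan2(L[1],L[0])-np.pi/2
th=(th+np.pi/2)%np.pi-np.pi/2
print("o",o,"yaw",np.degrees(th))
Rm=np.array([[np.cos(th),-np.sin(th)],[np.sin(th),np.cos(th)]])
wc=o+Rm@[-.010,.065]; kc=o+Rm@[-.055,-.075]; ix=wc+Rm@[.063,0]
print("pred wheel",wc,"key",kc,"idx",ix)
# key: dark blob 
print("px", proj(f,np.r_[wc,.085]),proj(f,np.r_[kc,.072]),proj(f,np.r_[ix,.087]))
# measured
cr=lambda u,v:(220+u/5-.4,180+v/5-.4)
for n,p,z in(("hub",cr(207,353),.09),("rib",cr(128,415),.092),("key",cr(517,413),.072),("idx",cr(197,222),.087)):
    q=ray(f,p,z);print(n,q.round(4), (Rm.T@(q[:2]-o)).round(4))
s=grab_frame("side"); cs_=lambda u,v:(250+u/5-.4,165+v/5-.4)
for n,p,z in(("hub",cs_(314,278),.09),("rib",cs_(360,345),.092),("key",cs_(449,152),.072),("idx",cs_(162,260),.087)):
    q=ray(s,p,z);print("side",n,q.round(4), (Rm.T@(q[:2]-o)).round(4))
E
```

```text
((288.3077392578125, 244.4615478515625), (89.8011474609375, 115.352294921875), 82.87498474121094)
[[ 0.6734  0.1516  0.05  ]
 [ 0.7021 -0.1285  0.05  ]
 [ 0.4872 -0.1464  0.05  ]
 [ 0.4587  0.1262  0.05  ]]
[np.float64(0.2163), np.float64(0.2815), np.float64(0.2157), np.float64(0.274)]
o [0.58036999 0.00072347] yaw 5.8500022658279365
pred wheel [0.56379698 0.06436571] key [ 0.53330076 -0.07949179] idx [0.62646888 0.07078695]
px [261.08101285 250.75015343] [323.0145813  262.76864677] [257.8664741 223.9176332]
hub [0.5649 0.0643 0.09  ] [-0.0089  0.0648]
rib [0.5371 0.101  0.092 ] [-0.0329  0.1042]
key [ 0.5346 -0.0795  0.072 ] [-0.0537 -0.0751]
idx [0.6262 0.0681 0.087 ] [0.0525 0.0624]
side hub [0.5643 0.0668 0.09  ] [-0.0093  0.0673]
side rib [0.5362 0.108  0.092 ] [-0.0331  0.1112]
side key [ 0.5324 -0.0749  0.072 ] [-0.0555 -0.0703]
side idx [0.6292 0.0681 0.087 ] [0.0555 0.0621]
```

```bash
cat >> h.py <<'E'
YAW=np.radians(5.5)
def quat(phi):  # tool z down, tool y along world angle phi
    y=np.array([np.cos(phi),np.sin(phi),0]); z=np.array([0,0,-1.]); x=np.cross(y,z)
    return Ro.from_matrix(np.c_[x,y,z]).as_quat()
E
python3 - <<'E'
from h import *
from station import *
wc=np.array([.5643,.0655])
print(read_joint_positions(), np.degrees(np.arctan2(*Ro.from_quat(read_eef_rot()).as_matrix()[[1,0],1])))
for off in(0,180):
  for a in range(30,271,30):
    t=YAW+np.radians(a)
    for k in (0,):
        p=np.r_[wc+.054*np.array([np.cos(t),np.sin(t)]),.08]
        q=solve_ik(p,quat(t+np.radians(off))); print(off,a,None if q is None else np.round(q,2))
E
```

```text
[ 1.08290084e+00  2.45451409e-01  1.55835670e+00  8.10036160e-06
  1.33868062e+00 -1.74049784e-01] 72.01786308151365
0 30 [-0.03  0.37  1.74 -0.    1.03 -0.65]
0 60 [ 0.    0.33  1.79 -0.    1.02 -1.14]
0 90 [ 0.01  0.28  1.86 -0.    1.01 -1.65]
0 120 [-0.01  0.22  1.93 -0.    0.99 -2.2 ]
0 150 None
0 180 None
0 210 [-0.15  0.17  1.98 -0.    0.98  2.37]
0 240 [-0.18  0.22  1.93 -0.    0.99  1.82]
0 270 [-0.18  0.27  1.86 -0.    1.01  1.3 ]
180 30 [-0.03  0.37  1.74 -0.    1.03  2.5 ]
180 60 [ 0.    0.33  1.79 -0.    1.02  2.  ]
180 90 [ 0.01  0.28  1.86 -0.    1.01  1.49]
180 120 [-0.01  0.22  1.93 -0.    0.99  0.95]
180 150 [-0.05  0.17  1.98 -0.    0.98  0.38]
180 180 [-0.1   0.16  2.   -0.    0.98 -0.2 ]
180 210 [-0.15  0.17  1.98 -0.    0.98 -0.77]
180 240 [-0.18  0.22  1.93 -0.    0.99 -1.32]
180 270 [-0.18  0.27  1.86 -0.    1.01 -1.85]
```

Run:
```python
from h import *
from station import *
wc=np.array([.5643,.0655])
close_gripper(20)
a=150;t=YAW+np.radians(a)
p=np.r_[wc+.09*np.array([np.cos(t),np.sin(t)]),.25]
goto(p,quat(t+np.pi))
wait(.3)
f=grab_frame("wrist");cv2.imwrite("pics/c_w.png",f["frame"])
for n,z,q in(("wc",.09,wc),("key",.072,(.533,-.078))): print(n,proj(f,np.r_[q,z]))
print(read_time_s(),read_grip_width(),read_eef_pos(),proj(f,np.r_[read_eef_pos()[:2],.25-.017]))
np.savez("pics/c.npz",**f)
```

```text
wc [372.37951037 193.56368629]
key [383.07209314 311.94409923]
3.475 0.001140702587302822 [0.4824029  0.10304855 0.25000106] [274.00130073 272.95880321]
```

View pics/c_w.png

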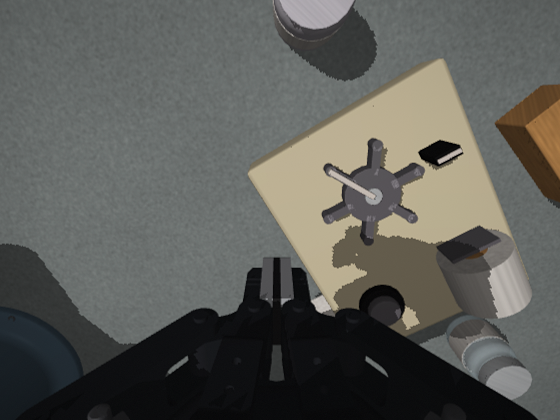

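Run:
```python
from h import *
f=dict(np.load("pics/c.npz"))
im=f["frame"]; cv2.imwrite("pics/c_z.png",cv2.resize(im[120:270,300:480],None,fx=4,fy=4,interpolation=cv2.INTER_CUBIC))
h=ray(f,(374,196),.09)[:2]; r=ray(f,(329,168),.092)[:2]
# lobe ends at z=.085, opposite pairs
ends=[(376,143),(421,169),(414,218),(368,241),(326,217)]
E_=[ray(f,p,.085)[:2] for p in ends]
print("hub",h,"rib",r,np.linalg.norm(r-h),"ang",np.degrees(np.arctan2(*(r-h)[::-1])))
for e in E_: print(e,np.linalg.norm(e-h).round(4),np.degrees(np.arctan2(*(e-h)[::-1])).round(1))
print("mid",(E_[0]+E_[3])/2,(E_[1]+E_[4])/2, "key",ray(f,(382,303),.068)[:2])
```

```text
hub [0.5648998  0.06264294] rib [0.53643488 0.10499112] 0.05102567361522994 ang 123.90757414177467
[0.58341729 0.10686518] 0.0479 67.3
[0.61337462 0.06730317] 0.0487 5.5
[0.5936819  0.02350881] 0.0486 -53.7
[0.54520442 0.01887252] 0.048 -114.2
[0.51671192 0.05973046] 0.0483 -176.5
mid [0.56431086 0.06286885] [0.56504327 0.06351682] key [ 0.53589098 -0.06946295]
```

View pics/c_z.png

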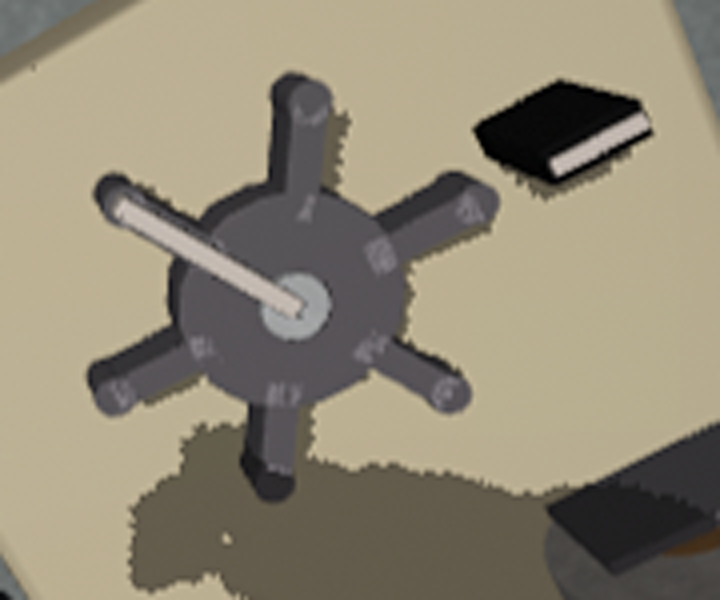

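```bash
cat >> h.py <<'E'
YAW=np.radians(5.7); WC=np.array([.5645,.064])
def pose(a,z,r=.054):
    t=YAW+np.radians(a); return np.r_[WC+r*np.array([np.cos(t),np.sin(t)]),z],quat(t+np.pi)
E
python3 - <<'E'
from h import *
from station import *
goto(*pose(30,.2)); print(read_joint_positions().round(2))
f0=read_wrist_force()
print("hit",move_l(pose(30,.079)[0],velocity=.06,threshold=3))
print(read_eef_pos(),read_wrist_force()-f0,read_time_s())
f=grab_frame("wrist");cv2.imwrite("pics/d_w.png",f["frame"])
f=grab_frame("top");cv2.imwrite("pics/d_t.png",cv2.resize(f["frame"][170:310,210:370],None,fx=4,fy=4,interpolation=cv2.INTER_CUBIC))
E
```

```text
[-0.03  0.21  1.69 -0.    1.24  2.49]
hit False
[0.60855015 0.09553151 0.07932053] [0.32523875 0.01551464 0.9031164 ] 7.45
```

View pics/d_w.png

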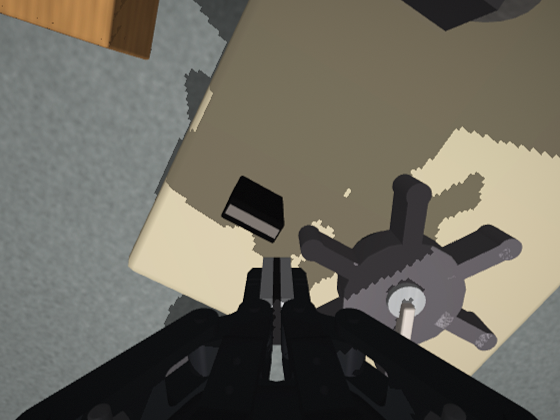

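The closed fingers sit in the gap between the lobe at the index post (lobe end at about 305,235) and the next lobe anticlockwise. Nothing was touched on the way down. I'll make the first click now.

```bash
cat >> h.py <<'E'
def arc(a0,a1,step=7.5,v=.04,z=.079):
    from station import move_l,read_wrist_force
    f0=read_wrist_force(); mx=0
    n=int(round((a1-a0)/step))
    for a in np.linspace(a0,a1,n+1)[1:]:
        p,q=pose(a,z)
        if move_l(p,q,velocity=v,threshold=12): print("STOP at",a,read_wrist_force()-f0); return False
        f=read_wrist_force()-f0; t=YAW+np.radians(a)
        print(a,"rad %.1f tan %.1f z %.1f"%(f[0]*np.cos(t)+f[1]*np.sin(t),-f[0]*np.sin(t)+f[1]*np.cos(t),f[2]))
    return True
E
python3 - <<'E'
from h import *
from station import *
print(arc(30,90)); print(read_time_s())
f=grab_frame("wrist");cv2.imwrite("pics/e_w.png",f["frame"])
E
```

```text
37.5 rad 0.7 tan 0.7 z -0.7
45.0 rad 1.3 tan -0.8 z -1.4
52.5 rad 2.2 tan -0.1 z -0.8
60.0 rad 1.6 tan 0.5 z -1.1
67.5 rad 1.5 tan -0.0 z -1.2
75.0 rad 0.2 tan 0.0 z -1.5
82.5 rad 0.5 tan -0.1 z -1.4
90.0 rad 1.2 tan 1.0 z -1.5
True
10.15
```

View pics/e_w.png

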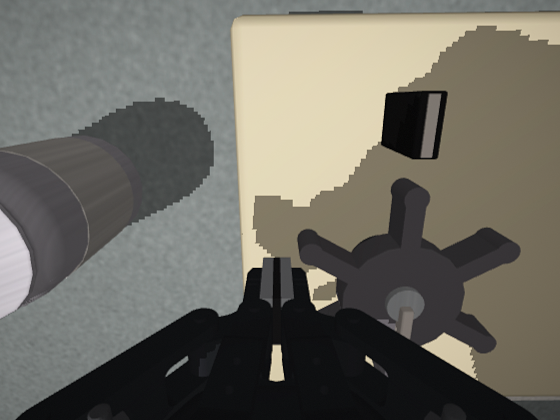

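The picture shows the wheel turned exactly with the finger: the rib still runs from the hub (405,302) towards the image bottom, and a lobe faces the post. I'll do the next two clicks.

Run:
```python
from h import *
from station import *
print(arc(90,150) and arc(150,210)); print(read_time_s())
f=grab_frame("wrist");cv2.imwrite("pics/f_w.png",f["frame"])
```

```text
97.5 rad 0.8 tan -0.3 z -1.0
105.0 rad 1.0 tan -1.1 z -0.7
112.5 rad 1.0 tan -0.6 z -1.3
120.0 rad 0.1 tan -1.3 z -2.5
127.5 rad -0.8 tan -0.4 z -0.4
135.0 rad 0.1 tan -1.6 z -0.9
142.5 rad -0.3 tan -0.2 z -1.4
150.0 rad -0.9 tan -1.2 z -0.6
157.5 rad -0.2 tan 0.5 z -0.2
165.0 rad 1.7 tan -1.1 z 0.5
172.5 rad 0.7 tan -0.4 z 0.2
180.0 rad 1.6 tan 0.2 z 0.5
187.5 rad 1.1 tan -0.1 z 1.1
195.0 rad 0.6 tan -0.3 z 0.2
202.5 rad 0.6 tan 0.8 z 0.1
210.0 rad 1.2 tan 0.3 z -0.4
True
15.4
```

View pics/f_w.png

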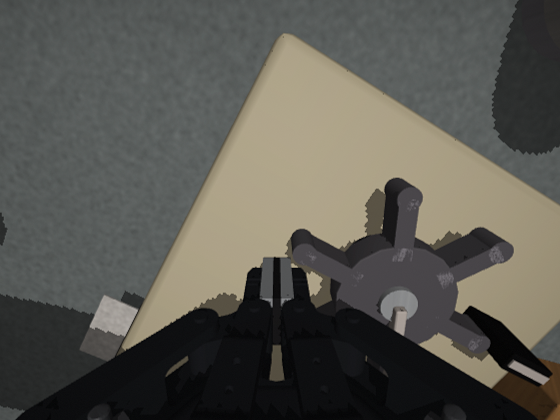

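The rib still points to the image bottom at (400,325), one lobe short of the one at the post (485,345). One click is left.

Run:
```python
from h import *
from station import *
print(arc(210,270)); print(read_time_s())
move_l(pose(270,.2)[0],velocity=.1)
wait(.3)
f=grab_frame("wrist");cv2.imwrite("pics/g_w.png",f["frame"]);np.savez("pics/g.npz",**f)
goto(*(lambda p,q:(p+[-.1,0,.05],q))(*pose(270,.2)))
f=grab_frame("top");cv2.imwrite("pics/g_t.png",cv2.resize(f["frame"][170:310,210:370],None,fx=4,fy=4,interpolation=cv2.INTER_CUBIC))
f=grab_frame("wrist");cv2.imwrite("pics/g_w2.png",f["frame"]);np.savez("pics/g2.npz",**f)
print(read_eef_pos(),read_time_s())
```

```text
217.5 rad 0.3 tan 0.5 z -0.8
225.0 rad -0.8 tan -4.3 z 1.5
232.5 rad 0.6 tan -1.2 z -0.2
240.0 rad 0.1 tan 1.0 z 0.3
247.5 rad 0.1 tan -0.3 z -0.1
255.0 rad -0.1 tan -0.4 z -0.9
262.5 rad 0.4 tan -0.0 z 0.4
270.0 rad 0.7 tan -0.4 z -0.2
True
18.05
[0.47027411 0.01016912 0.24959291] 20.3833
```

View pics/g_w.png

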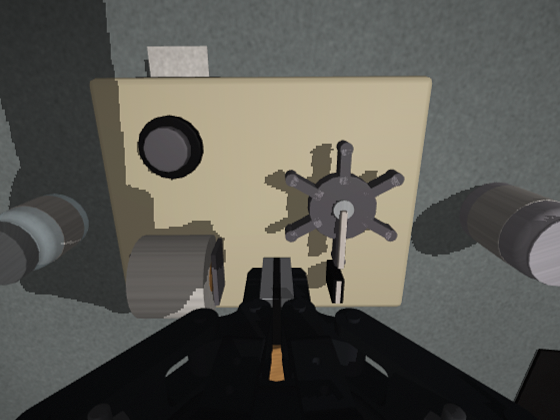

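View pics/g_t.png

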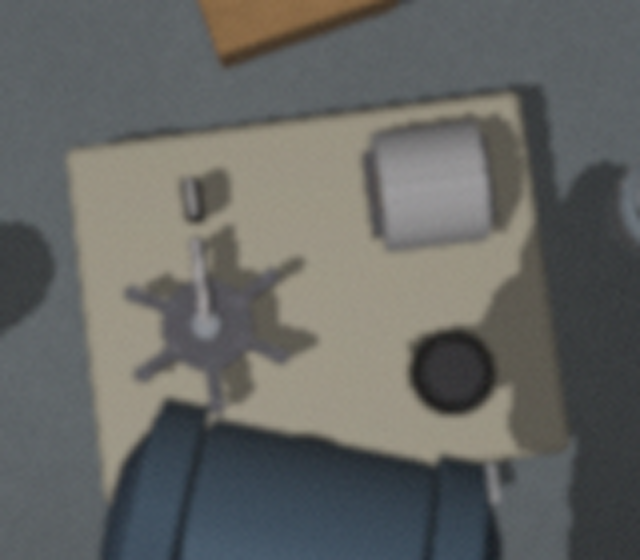

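View pics/g_w2.png

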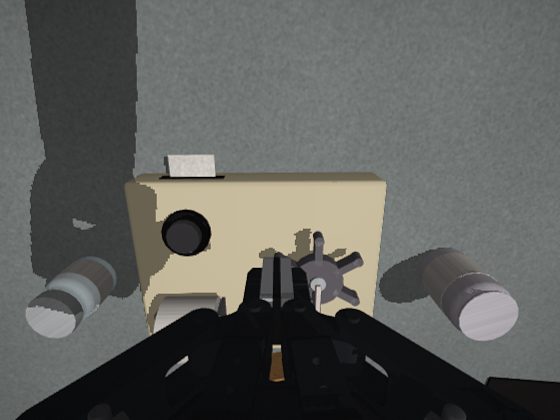

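The rib now points at the index post: in the top crop from (205,320) to (197,240), with the post at (195,198). Next I'll locate the key in both wrist views and press it.

Run:
```python
from h import *
for n,k,h,r in(("g",(167,148),(344,210),(339,265)),("g2",(185,234),(319,286),None)):
    f=dict(np.load(f"pics/{n}.npz"))
    K=ray(f,k,.072); H=ray(f,h,.09); print(n,"key",K[:2],"hub",H[:2],"rel",(K-H)[:2])
c,s=np.cos(YAW),np.sin(YAW); d=np.array([-.045,-.140]); print("expected key",WC+[c*d[0]-s*d[1],s*d[0]+c*d[1]])
```

```text
g key [ 0.53272765 -0.08038459] hub [0.56401015 0.0614203 ] rel [-0.03128249 -0.14180489]
g2 key [ 0.52877904 -0.07931689] hub [0.56506096 0.06248918] rel [-0.03628192 -0.14180606]
expected key [ 0.53362726 -0.07977717]
```

Run:
```python
from h import *
from station import *
k=np.array([.5335,-.0795]); q=quat(YAW+np.radians(90))
if solve_ik(np.r_[k,.12],q) is None: q=quat(YAW-np.radians(90))
goto(np.r_[k,.2],q); print(read_joint_positions().round(2))
move_l(np.r_[k,.096],velocity=.1); f0=read_wrist_force()
for z in np.arange(.092,.0785,-.001):
    h=move_l(np.r_[k,z],velocity=.02,threshold=14); F=(read_wrist_force()-f0)
    print(round(z,3),read_eef_pos()[2].round(4),F.round(1))
    if h or abs(F[2])>14: break
wait(.2); print(read_eef_pos(),read_wrist_force()-f0)
f=grab_frame("side");cv2.imwrite("pics/h_s.png",cv2.resize(f["frame"][120:320,180:440],None,fx=3,fy=3,interpolation=cv2.INTER_CUBIC))
print(read_time_s())
```

```text
[-0.36  0.04  1.88  0.    1.22 -2.03]
0.092 0.092 [-0.8  0.9 -0.7]
0.091 0.091 [-0.1 -0.9 -0.6]
0.09 0.0899 [-0.3  0.6 -0.3]
0.089 0.0891 [-0.2 -0.1  0.1]
0.088 0.0882 [-0.5  0.   1.9]
0.087 0.0872 [-0.   0.1  3.3]
0.086 0.0861 [-1.  -0.3  3.1]
0.085 0.0851 [-0.  -0.7  3.1]
0.084 0.0841 [-0.4  1.1  3.9]
0.083 0.0831 [-0.5 -0.7  4.8]
0.082 0.0829 [-3.7  1.5 11.2]
0.081 0.0828 [-6.4  2.  17.4]
[ 0.53378754 -0.07958908  0.08282044] [-6.27628108  2.07721032 16.94891834]
25.475
```

View pics/h_s.png

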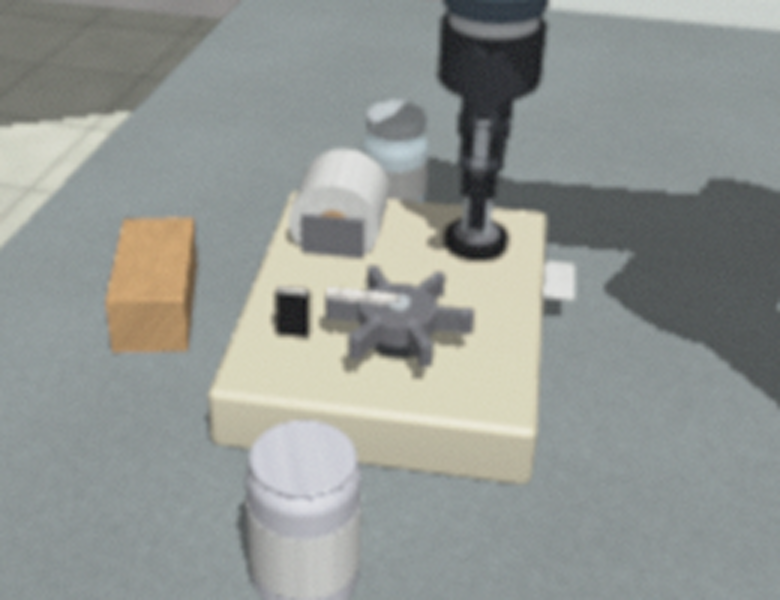

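Contact came at about 88.7 mm and the hard stop at 82.9 mm, so the key travelled about 6 mm and the spring force was up to 5 N. In the picture the tips are on the key at (478,235), and the rib still points at the post. I'll retract and check.

Run:
```python
from h import *
from station import *
p=read_eef_pos(); move_l([p[0],p[1],.2],velocity=.1)
goto([.42,-.25,.3],read_eef_rot()); wait(.5)
for n,s in(("side",np.s_[120:320,180:440]),("top",np.s_[130:310,160:400])):
    f=grab_frame(n);cv2.imwrite(f"pics/i_{n}.png",cv2.resize(f["frame"][s],None,fx=3,fy=3,interpolation=cv2.INTER_CUBIC))
print(read_wrist_force(),read_time_s())
```

```text
[0.39620235 0.23654264 0.98262209] 28.325
```

View pics/i_side.png

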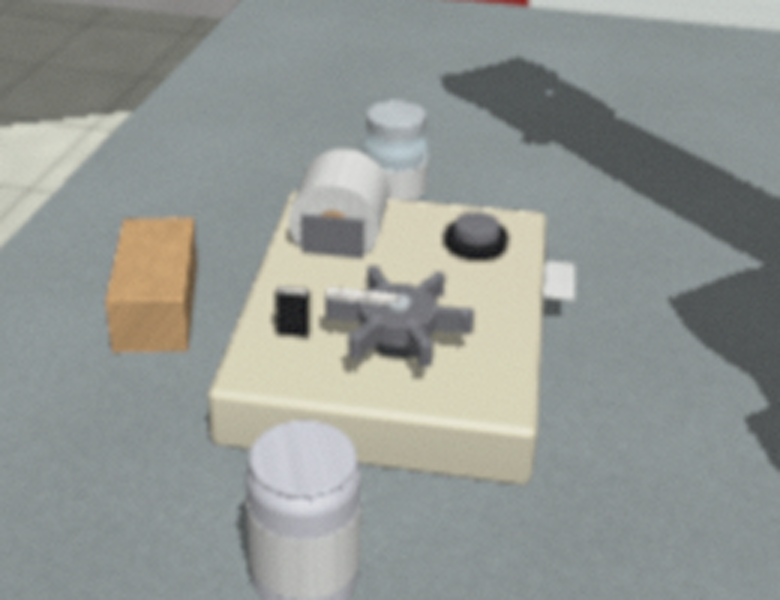

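View pics/i_top.png

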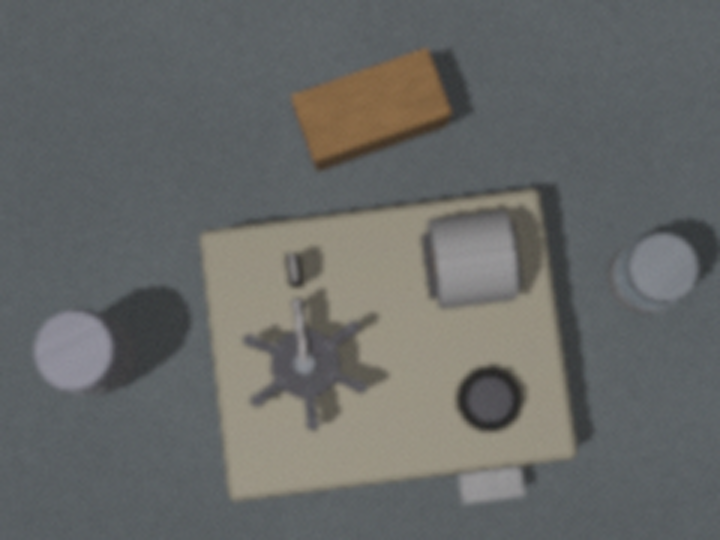

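The rib points at the post: in the top view from (304,365) to (297,300), with the post at (294,268). The key at (475,228) in the side view is up again, and the bystanders stand where they were.

```bash
python3 -c "
from station import *
sign_off()"
```

```text
the job is handed in; nothing more can be done
```

I turned the wheel four clicks anticlockwise with the closed fingertips in one gap, then pressed the print key once and handed the job in at about 28 s.

- **Wheel:** it started about 120° round (-4.19 rad), four clicks short. I checked the picture after the first, third and fourth clicks. The largest sideways force I read was about 4 N.
- **Key:** I pressed it only after the rib was seen pointing at the index post with the fingers lifted clear. The fingers met the key at about 88.7 mm TCP height and the hard stop at 82.9 mm, about 6 mm of travel with a spring force of up to 5 N. I stopped at 17 N against the stop.
- **Last checks:** the rib points at the post, the key is up again, and the jar, can and carton look unmoved. The arm was clear of everything, with about 1 N of sensor noise at the wrist.
- **Disagreements:** the side camera put the wheel and key 2 to 5 mm from where the top camera did. The wheel and key positions I used came mainly from the top view, with the wrist camera and the given sizes as checks, and nothing in the contacts contradicted them.

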